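# Lock the pallet fixture without crossing the screw thread

### The job

Lock the wooden pallet into its fixture: first swing the keeper bar shut until it snaps past its detent, then start the hexagonal lock knob gently clockwise. If it stiffens early the thread is crossed: stop before you wrench the brass collar round, back the knob off until the brass stem drops into the thread, and then turn it clockwise until it is fully home with the stem flush with the knob's top. Leave the pallet, the two blocks on it and everything else on the table undisturbed.

Things in the scene. Friction and masses are not known exactly. Their poses are not given: they have to be found in the camera images.
- fixture: Aluminium base plate 200 x 340 x 12 mm on the table; origin under its centre, z up. In its frame the shut keeper bar runs along y, hinge at (0, +115 mm), lock screw at (0, -105 mm). A grey bracket 60 mm wide in x, top at z = 72 mm, stands at y = -164 mm and overhangs the bar's end to y = -74 mm.
- keeper (a joint): Steel bar 24 mm wide, z = 40 to 50 mm in the fixture frame, turning level on its hinge. 0 = shut (hard stop), up to 1.35 rad as its free end swings out to the fixture's -x (clockwise from above; it shuts counter-clockwise). Stays where left. The sprung detent is passed from about 0.11 to 0.02 rad and takes up to about 8 N at the grip post.
- keeper_hinge (a point): The keeper's upright hinge axis, at mid-thickness of the bar (z = 45 mm in the fixture frame).
- keeper_grip (a point): On the axis of the keeper's upright round black grip post, 22 mm diameter, 58 mm tall (z = 50 to 108 mm in the fixture frame); this point is at z = 92 mm, 110 mm from the hinge axis.
- knob_grip (a point): On the axis of the black hexagonal lock knob, 46 mm across flats, 40 mm tall (z = 80 to 120 mm in the fixture frame); this point is 16 mm below its top. It turns with the knob: one pair of flats faces this frame's +x and -x, the others at 60 degrees to it. The knob only turns, it does not rise or fall. Free turning takes under 0.1 N m; clockwise from above screws in.
- lock_axis (a point): Fixed point on the lock screw's axis, at z = 78 mm in the fixture frame. The thread: some starts are good, others crossed. A crossed screw binds within 1 rad clockwise, stem still high; it must then be backed off by about 1 rad until the stem drops (a hard stop follows 0.75 rad beyond). Once caught it turns freely clockwise by 1.6 to 2.1 rad to the hard stop that is home.
- stem_top (a point): Centre of the top of the brass stem, 12 mm diameter, standing out of the knob's top on its axis, pushed down by a light spring. It drops about 8 mm at once when the thread catches, even while the knob is held, then sinks 8 mm more as the knob is screwed in; at home it is flush with the knob's top (z = 120 mm in the fixture frame).
- collar (a joint): Twist of the brass collar under the knob (disc 62 mm diameter with one ear, top at z = 78 mm in the fixture frame), clockwise from above positive, 0 at rest and while the screw runs freely. A screw that binds, or is pressed on its stop, drags it round against a spring of 2 N m/rad; let go, it springs back. At 0.3 rad either way (0.6 N m) the thread is spoiled.
- pallet: Small wooden pallet in the middle of the fixture, 120 (x) x 80 (y) x 22 mm; origin under its centre; its top is at z = 34 mm in the fixture frame. The keeper bar passes 6 mm over it.
- block_a: Grey plastic block, 28 mm cube, standing on the +x half of the pallet, top at z = 62 mm in the fixture frame; origin under its centre.
- block_b: The other grey 28 mm block on the pallet; origin under its centre.
- spare_pallet: A second wooden pallet on the open table, 120 x 80 x 22 mm; bystander, origin under its centre.
- block_c: Grey 28 mm block on the spare pallet; bystander, origin under its centre.
- screwdriver: Screwdriver about 190 mm long lying on the table; bystander.
- spanner: Steel spanner about 170 mm long lying on the table; bystander.
- spare_knob: Loose round black plastic knob, 48 mm diameter, 34 mm tall, on the table; bystander.
Things that resemble listed ones, but are neither listed nor needed, are in the scene too. Leave any green or turquoise look-alike of the pallet alone.

How it is judged:
By the outcome, as a careful person would: the job done as asked, in the order asked, and still so for the second after the job is handed in, with the robot touching nothing.
It also fails if it takes over 72 s, if anything falls off the work surface, if the arm or the gripper's body presses on something with over 40 N, if the wrist force passes 120 N, or if a joint passes its speed limit or range.

### The arm

A 7-joint arm with a two-finger parallel gripper is mounted at the origin on the work surface. World frame = base frame: x ahead of the robot, y to its left, z up, the work surface at z = 0. Lengths are in m, angles in rad, forces in N, time in s.
With the tool pointing down it reaches from about 0.425 to 0.95 m from the base axis. Payload 16.7 kg.
Tool frame: the origin (TCP) lies midway between the tips of the shut fingers; the grasp point (between the pads) lies 19 mm behind it; z points along the fingers, y is the line along which they close (so a half turn about z gives the same grasp; the last joint's range is limited). The gripper opens to 94 mm and grips with 3 to 60 N. Pads are 16 mm wide; open, the fingers measure 119 mm over their backs; the gripper's body (75 mm by 177 mm) begins 78 mm behind the grasp point.
Start: joints at [-1.474, 0.426, 0.074, 1.606, -0.034, 1.111, -0.067], TCP at [0.164, 0.655, 0.205] pointing down, gripper open.
Joint ranges: [-2.85, 2.85], [-0.5, 2.14], [-1.23, 1.37], [0.21, 2.46], [-1.02, 4.16], [0.16, 2.05], [-2.73, 2.73]. Speed limits (rad/s): [1.89, 1.89, 2.39, 2.39, 3.01, 3.01, 3.01].

### API

Orientations are given as a unit quaternion [w, x, y, z].
In Python, from workcell import env gives the robot as it stands.
- The arm moves only by the tool step_arm, never from a script. Its argument "motion" is one flat list of numbers, 7 for each row, row after row: the turn, a rotation vector about the tool's x, y, z in degrees, then the shift along the tool's x, y, z in cm, then the opening, from -1 (shut) to 1 (fully open), so that 0 is half open. In form: [ax, ay, az, tx, ty, tz, gripper, ax, ay, az, tx, ty, tz, gripper, ...]. A call has 1 to 8 rows; each row is the pose to reach, as a shift and turn from the pose commanded when the call began, along the tool's axes at that moment; what a row does not reach only later rows make up. A row lasts 1/12 s, in which the tool goes at most 41.7 mm and 7.16 degrees, less where a joint would pass 70% of its speed; a pose out of reach is approached as far as the arm can. A call with a gripper value outside its range is refused whole. The fingers move at their own pace and stop on an object; "newtons" is the grip in N (left out, the last holds). Time passes only in rows, so rows that repeat a pose let the fingers close. It gives the time, the measured TCP pose, the force, the opening and the grip force at its end, in the units of the state.
- env.get_obs(): the state, without advancing time (a new reading comes with each control period).
- env.grab_frame(name): name is "side" or "top" or "wrist"; returns the picture (420x560x3 uint8, red, green, blue); there is no depth.
- env.camera_info(name): a dict with "vfov" (degrees; the focal length in pixels is half the picture's height over the tangent of half this angle, whatever the lens; pixels are square), "cx", "cy" (the principal point, pixels), "R" (3x3) and "t" (3): a world point X has camera coordinates R X + t. Camera axes: x right, y down, z forward; pixel columns grow to the right and rows downward; lengths in m; the calibration is good to about 2 mm. A picture is of the moment at which its call begins: read the wrist's pose just before it. camera_info takes no time and is no camera call; for the wrist camera it gives the pose at the moment of the call.
- env.job_done(): hands the job in; it is judged then, once.
Trained networks look in the newest picture that a camera, given by its name, has taken for a name from the list of things; names that differ only in an ending like _2 or _b are one class to them, and where a whole thing is asked for, a point or a joint stands for the part that bears it (a point fixed in the world has none). Each returns a list of dicts, best first, with "conf" (0 to 1); they miss things now and then, are a little off and sometimes report something else, mostly with a low value. They report only what shows in the picture. A call takes as long as a camera call. They do not tell look-alikes from the thing itself.
- env.regions_of(label, camera): "mask" (420x560 bool, what is visible of it).
- env.mark_of(label, camera): "at" ([x, y, z] in m, in the coordinates of the camera as it stood for that picture, good to about 4 mm: a listed point, or the origin of a listed thing).
The state is a dict: "time": time; "joint_positions": joint angles; "qvel": joint speeds; "joint_torque": joint torques, N m; "eef_pos": TCP position; "tool_rot": TCP orientation; "wrist_force": force on the tool from outside, world axes, zero at the start; "wrist_torque": the same for the moment, N m; "grip_width": finger opening in m; "grip_force": force on a finger pad.
Only numpy, scipy, OpenCV 4.12 (cv2) and the standard library are available. Lean on these libraries where they do the work, as an engineer would, in place of code of your own. Each camera call takes 0.05 s, during which the arm holds its last target. There are 200 camera calls.

## Working session

There is one attempt and no reset: what is moved stays moved. The work goes in short steps, Python scripts to look and compute and a tool call to move; the robot and the scene stay as the last step left them, time stands still between calls to the robot, and variables do not carry over. Pictures are saved under pics/ and viewed, at most 10 in all, crops included, and the job is handed in when it is done.

Besides the shell and the picture viewer there is one more tool, called by a JSON object that holds its "op" and its "data", one argument or row to a line. step_arm: Moves the arm, as the interface text tells. Its arguments: {"type":"object","properties":{"motion":{"type":"array","items":{"type":"number"}},"newtons":{"type":"number"}},"required":["motion"]}

```bash
mkdir -p pics
cat > h.py <<'E'
import numpy as np, cv2
from workcell import env
from scipy.spatial.transform import Rotation as Ro
def world(cam,p,ci=None):
    ci=ci or env.camera_info(cam); R=np.array(ci["R"]);t=np.array(ci["t"]); return R.T@(np.array(p)-t)
def ray(cam,u,v,z,ci=None):
    ci=ci or env.camera_info(cam); R=np.array(ci["R"]);t=np.array(ci["t"]); f=210/np.tan(np.radians(ci["vfov"])/2)
    d=R.T@np.array([(u-ci["cx"])/f,(v-ci["cy"])/f,1]); c=-R.T@t; return c+d*(z-c[2])/d[2]
def proj(cam,X,ci=None):
    ci=ci or env.camera_info(cam); p=np.array(ci["R"])@np.array(X)+np.array(ci["t"]); f=210/np.tan(np.radians(ci["vfov"])/2)
    return p[:2]/p[2]*f+[ci["cx"],ci["cy"]]
def save(im,name): cv2.imwrite("pics/"+name,np.ascontiguousarray(im[:,:,::-1]))
def tool():
    o=env.get_obs(); q=o["tool_rot"]; return np.array(o["eef_pos"]),Ro.from_quat([q[1],q[2],q[3],q[0]])
E
cat > a.py <<'E'
from h import *
np.set_printoptions(precision=4,suppress=True)
for c in ["top","side"]:
    im=env.grab_frame(c); save(im,c+"0.png")
    ci=env.camera_info(c)
    for l in ["fixture","keeper_hinge","keeper_grip","knob_grip","lock_axis","stem_top","pallet","block_a"]:
        for r in env.mark_of(l,c)[:3]: print(c,l,round(r["conf"],2),world(c,r["at"],ci))
print(tool()[0],tool()[1].as_matrix(),env.get_obs()["time"])
E
python3 a.py
```

```text
top fixture 0.78 [ 0.5809  0.0505 -0.0029]
top fixture 0.19 [0.5938 0.1632 0.0449]
top keeper_hinge 0.75 [0.5917 0.1603 0.0437]
top keeper_grip 0.6 [0.5154 0.0908 0.0927]
top knob_grip 0.63 [0.6186 0.0274 0.0323]
top knob_grip 0.62 [ 0.5667 -0.0598  0.1021]
top knob_grip 0.6 [ 0.5818  0.0499 -0.0026]
top lock_axis 0.68 [ 0.5788  0.0487 -0.0027]
top stem_top 0.44 [ 0.571  -0.0555  0.1326]
top pallet 0.84 [0.3462 0.2403 0.0002]
top pallet 0.68 [0.5827 0.0588 0.0091]
top pallet 0.6 [ 0.573  -0.2324  0.0023]
top block_a 0.71 [0.583  0.0571 0.0134]
top block_a 0.67 [0.6264 0.0746 0.0319]
top block_a 0.61 [0.4149 0.472  0.0246]
side keeper_hinge 0.65 [0.6013 0.1631 0.0445]
side keeper_hinge 0.31 [ 0.7156 -0.3403  0.0023]
side keeper_grip 0.69 [0.5115 0.0921 0.096 ]
side keeper_grip 0.18 [ 0.5678 -0.0521  0.077 ]
side knob_grip 0.9 [ 0.5666 -0.057   0.1044]
side knob_grip 0.25 [ 0.4246  0.4585 -0.0012]
side lock_axis 0.78 [ 0.5673 -0.0519  0.0808]
side stem_top 0.5 [ 0.5728 -0.0526  0.1386]
side pallet 0.97 [ 0.5711 -0.2392  0.0051]
side pallet 0.78 [ 0.3476  0.2466 -0.0005]
side pallet 0.66 [0.5815 0.0577 0.0088]
side block_a 0.67 [0.4154 0.4695 0.0181]
side block_a 0.55 [0.6262 0.0311 0.0316]
side block_a 0.54 [0.6319 0.0803 0.0342]
[0.1643 0.6547 0.2055] [[-0.9699  0.2434 -0.    ]
 [ 0.2434  0.9699  0.    ]
 [ 0.      0.     -1.    ]] 0.9
```

View pics/top0.png

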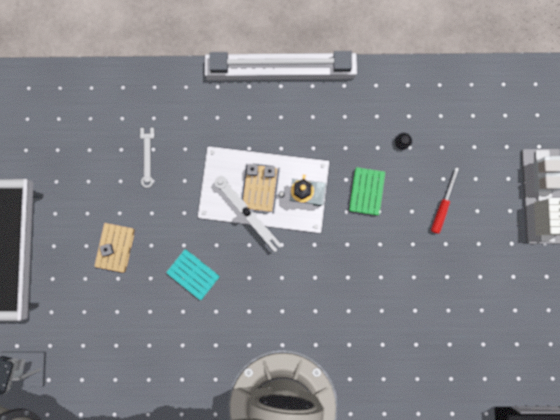

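View pics/side0.png

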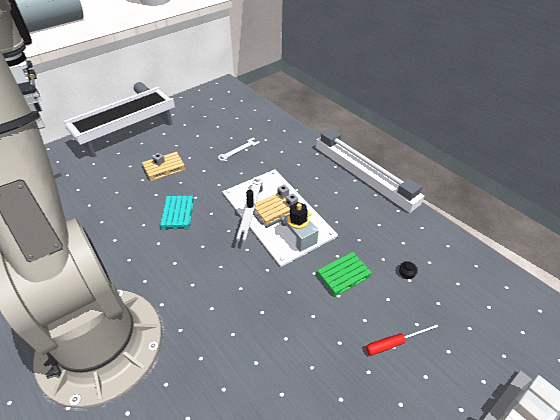

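The top view shows the fixture at about (200-330, 148-232), with the keeper open toward (275, 245), its post at (247, 212) and the knob at (303, 188). The side view agrees. The networks give the hinge at about (0.595, 0.161), the post at (0.513, 0.091) and the knob at (0.567, -0.057), and their spacings match the given sizes. I'll move to hover over the post.

{"op": "step_arm", "data": {
  "motion": [0,0,7,-2.6,-2.6,0,1,0,0,14,-5.3,-5.2,0,1,0,0,21,-8,-7.8,0,1,0,0,28,-10.7,-10.4,0,1,0,0,35,-13.4,-13,0,1,0,0,42,-16,-15.6,0,1,0,0,49,-18.7,-18.2,0,1,0,0,56,-21.4,-20.8,0,1]
}}

```text
time: 1.57
eef_pos: [0.3218, 0.3993, 0.2057]
tool_rot: [-0.0, 0.577, 0.817, 0.0]
wrist_force: [1.6, 2.3, -0.1]
grip_width: 0.094
grip_force: 0.0
```

```bash
cat > go.py <<'E'
# usage: go.py x y z yaw_of_tool_y(deg): prints tool-axis move from measured pose
from h import *; import sys
x,y,z,a=map(float,sys.argv[1:5]); p,R=tool(); M=R.as_matrix()
cur=np.degrees(np.arctan2(M[1,1],M[0,1])); d=-((a-cur+180)%360-180)
print("pos",p.round(4),"yaw",cur.round(1),"axis",M[:,2].round(3)); print("az",d.round(1),"shift cm",(M.T@(np.array([x,y,z])-p)*100).round(2))
o=env.get_obs(); print(o["time"],np.round(o["joint_positions"],2),np.round(o["wrist_force"],1),np.round(o["wrist_torque"],2))
E
python3 go.py 0.5135 0.0915 0.16 -49.5
```

```text
pos [0.3218 0.3993 0.2057] yaw 19.6 axis [-0.     0.001 -1.   ]
az 69.1 shift cm [-35.42   7.75   4.55]
1.5667 [-1.32  0.16  0.34  1.98 -0.06  1.01 -0.61] [ 1.6  2.3 -0.1] [-0.02 -0.03 -0.04]
```

{"op": "step_arm", "data": {
  "motion": [0,0,7,-3.5,0.8,0.4,1,0,0,14,-7,1.5,0.9,1,0,0,21,-10.6,2.3,1.4,1,0,0,28,-14.2,3.1,1.8,1,0,0,35,-17.7,3.9,2.3,1,0,0,42,-21.2,4.6,2.7,1,0,0,49,-24.8,5.4,3.2,1,0,0,56,-28.3,6.2,3.6,1]
}}

```text
time: 2.23
eef_pos: [0.4766, 0.1542, 0.1696]
tool_rot: [-0.0, 0.893, 0.451, 0.0]
wrist_force: [-0.1, 0.6, -0.5]
grip_width: 0.0939
grip_force: 0.0
```

```bash
python3 go.py 0.5135 0.0915 0.16 -49.5
```

```text
pos [0.4766 0.1542 0.1696] yaw -36.4 axis [ 0.001  0.001 -1.   ]
az 13.1 shift cm [-2.86  6.69  0.96]
2.2333 [-1.01  0.2   0.65  2.06 -0.16  0.93 -0.91] [-0.1  0.6 -0.5] [-0.01  0.09 -0.02]
```

{"op": "step_arm", "data": {
  "motion": [0,0,6.5,-1.4,3.3,0,1,0,0,13,-2.9,6.7,0,1,0,0,13,-2.9,6.7,0,1,0,0,13,-2.9,6.7,0,1]
}}

```text
time: 2.57
eef_pos: [0.5136, 0.091, 0.1695]
tool_rot: [0.0, 0.938, 0.348, 0.0]
wrist_force: [-0.2, 0.8, -0.7]
grip_width: 0.0941
grip_force: 0.0
```

```bash
cat > w.py <<'E'
from h import *; import sys
np.set_printoptions(precision=4,suppress=True)
ci=env.camera_info("wrist"); im=env.grab_frame("wrist"); save(im,sys.argv[1])
for l in sys.argv[2:]:
    for r in env.mark_of(l,"wrist")[:3]:
        X=world("wrist",r["at"],ci); print(l,round(r["conf"],2),X,proj("wrist",X,ci).round(0))
E
python3 w.py w1.png keeper_grip keeper_hinge lock_axis knob_grip stem_top; python3 go.py 0.5135 0.0915 0.08 -49.5
```

```text
keeper_grip 0.81 [0.5147 0.095  0.0949] [275. 209.]
keeper_hinge 0.63 [0.6004 0.1635 0.045 ] [279.  87.]
lock_axis 0.89 [ 0.5688 -0.0542  0.0754] [421. 258.]
knob_grip 0.91 [ 0.5706 -0.0522  0.112 ] [441. 272.]
pos [0.5126 0.094  0.1695] yaw -49.0 axis [-0.  0. -1.]
az 0.5 shift cm [-0.1   0.26  8.95]
2.8667 [-0.91  0.26  0.72  2.02 -0.21  0.94 -0.94] [-0.6 -0.1  0.4] [-0.04  0.12  0.03]
```

View pics/w1.png

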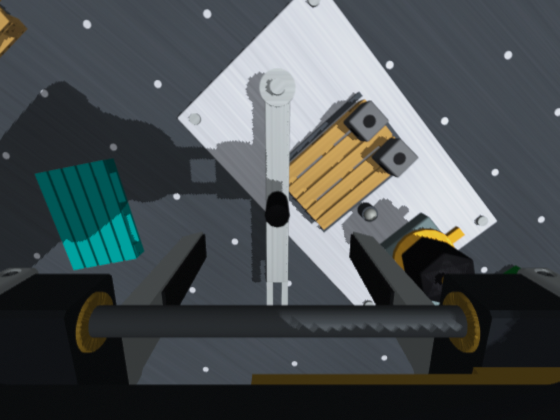

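The wrist view shows the post at (277, 209), centred between the fingers, with the hinge at (278, 88). The blocks are at (367, 120) and (397, 157), and the knob is at (440, 270). I'll descend and grip the post.

{"op": "step_arm", "data": {
  "motion": [0,0,0,-0.1,0.1,3,1,0,0,0,-0.1,0.1,6,1,0,0,0,-0.1,0.1,8.9,1,0,0,0,-0.1,0.1,8.9,-0.2,0,0,0,-0.1,0.1,8.9,-0.8,0,0,0,-0.1,0.1,8.9,-0.8,0,0,0,-0.1,0.1,8.9,-0.8,0,0,0,-0.1,0.1,8.9,-0.8],
  "newtons": 15
}}

```text
time: 3.53
eef_pos: [0.5137, 0.0921, 0.082]
tool_rot: [-0.0, 0.937, 0.35, 0.001]
wrist_force: [-0.2, 0.4, 1.0]
grip_width: 0.0641
grip_force: 0.0
```

```bash
python3 go.py 0.5135 0.0915 0.08 -49.5
```

```text
pos [0.5137 0.0921 0.082 ] yaw -49.1 axis [ 0.002  0.001 -1.   ]
az 0.4 shift cm [-0.05  0.03  0.2 ]
3.5333 [-0.83  0.39  0.65  2.09 -0.34  0.76 -0.82] [-0.2  0.4  1. ] [-0.05  0.12 -0.03]
```

{"op": "step_arm", "data": {
  "motion": [0,0,0,0,0,0,-0.9,0,0,0,0,0,0,-0.9,0,0,0,0,0,0,-0.9,0,0,0,0,0,0,-0.9,0,0,0,0,0,0,-0.9,0,0,0,0,0,0,-0.9,0,0,0,0,0,0,-0.9,0,0,0,0,0,0,-0.9]
}}

```text
time: 4.2
eef_pos: [0.5128, 0.0915, 0.0805]
tool_rot: [0.0, 0.937, 0.349, -0.0]
wrist_force: [-0.7, -0.5, 0.9]
grip_width: 0.0217
grip_force: 15.0
```

```bash
python3 go.py 0.5135 0.0915 0.08 -49.5
cat > arc.py <<'E'
from h import *
# arc plan: angle swept from current grip about the hinge
p,R=tool(); M=R.as_matrix(); H=np.array([0.598,0.162]); 
v=p[:2]-H; print("r",np.hypot(*v),"ang",np.degrees(np.arctan2(v[1],v[0])))
v=v/np.hypot(*v)*0.11
import sys
for a in map(float,sys.argv[1:]):
    c,s=np.cos(np.radians(a)),np.sin(np.radians(a)); w=np.array([c*v[0]-s*v[1],s*v[0]+c*v[1]])
    d=np.r_[w-v,0]; print(a,(M.T@d*100).round(2))
E
python3 arc.py 5 10 15 20 25 30 35 40 45 50
```

```text
pos [0.5128 0.0915 0.0805] yaw -49.1 axis [-0. -0. -1.]
az 0.4 shift cm [0.05 0.04 0.05]
4.2 [-0.83  0.4   0.65  2.09 -0.34  0.76 -0.82] [-0.7 -0.5  0.9] [-0.16  0.14  0.02]
r 0.11057653546121818 ang -140.38401567867433
5.0 [ 0.02  0.96 -0.  ]
10.0 [ 0.12  1.91 -0.  ]
15.0 [ 0.31  2.85 -0.  ]
20.0 [ 0.58  3.78 -0.  ]
25.0 [ 0.93  4.67 -0.  ]
30.0 [ 1.35  5.53 -0.  ]
35.0 [ 1.85  6.35 -0.  ]
40.0 [ 2.41  7.13 -0.  ]
45.0 [ 3.05  7.85 -0.  ]
50.0 [ 3.74  8.51 -0.  ]
```

{"op": "step_arm", "data": {
  "motion": [0,0,-4,0,0.77,0,-0.9,0,0,-8,0.08,1.53,0,-0.9,0,0,-12,0.2,2.29,0,-0.9,0,0,-16,0.36,3.04,0,-0.9,0,0,-20,0.58,3.78,0,-0.9,0,0,-25,0.93,4.67,0,-0.9,0,0,-30,1.35,5.53,0,-0.9,0,0,-30,1.35,5.53,0,-0.9],
  "newtons": 25
}}

```text
time: 4.87
eef_pos: [0.5606, 0.0581, 0.0804]
tool_rot: [0.0, 0.813, 0.582, 0.0]
wrist_force: [0.3, 1.9, 2.4]
grip_width: 0.0215
grip_force: 25.0
```

```bash
python3 go.py 0.583 0.053 0.08 -6; python3 arc.py 3 6 8 10 12 14 16
```

```text
pos [0.5606 0.0581 0.0804] yaw -18.8 axis [ 0.001 -0.    -1.   ]
az -12.8 shift cm [0.24 2.28 0.05]
4.8667 [-0.61  0.43  0.5   1.99 -0.29  0.79 -0.28] [0.3 1.9 2.4] [ 0.49 -0.17 -0.04]
r 0.11040395629757327 ang -109.79067240973349
3.0 [0.01 0.58 0.  ]
6.0 [0.04 1.15 0.  ]
8.0 [0.08 1.53 0.  ]
10.0 [0.13 1.91 0.  ]
12.0 [0.2  2.29 0.  ]
14.0 [0.28 2.67 0.  ]
16.0 [0.37 3.04 0.  ]
```

{"op": "step_arm", "data": {
  "motion": [0,0,-3,0,0.58,0,-0.9,0,0,-6,0.04,1.15,0,-0.9,0,0,-8,0.08,1.53,0,-0.9,0,0,-10,0.13,1.9,0,-0.9,0,0,-12,0.2,2.3,0,-0.9,0,0,-12,0.2,2.3,0,-0.9]
}}

```text
time: 5.37
eef_pos: [0.5823, 0.0528, 0.0805]
tool_rot: [0.0, 0.749, 0.662, 0.0]
wrist_force: [4.0, -0.7, -0.5]
grip_width: 0.0215
grip_force: 25.0
```

```bash
python3 go.py 0.583 0.053 0.08 -6; python3 arc.py 1 2 3 4
```

```text
pos [0.5823 0.0528 0.0805] yaw -7.1 axis [ 0.001 -0.    -1.   ]
az -1.1 shift cm [0.03 0.07 0.05]
5.3667 [-0.55  0.45  0.44  1.94 -0.27  0.8  -0.08] [ 4.  -0.7 -0.5] [-0.17 -0.98 -0.09]
r 0.11031541689214946 ang -98.20663372084944
1.0 [-0.    0.19  0.  ]
2.0 [-0.    0.38  0.  ]
3.0 [0.   0.58 0.  ]
4.0 [0.01 0.77 0.  ]
```

{"op": "step_arm", "data": {
  "motion": [0,0,-1,0,0.2,0,-0.9,0,0,-1.5,0,0.3,0,-0.9,0,0,-1.5,0,0.3,0,-0.9]
}}

```text
time: 5.62
eef_pos: [0.5841, 0.0525, 0.0804]
tool_rot: [-0.0, 0.741, 0.672, -0.0]
wrist_force: [-3.2, -0.5, 4.1]
grip_width: 0.0214
grip_force: 25.0
```

```bash
python3 go.py 0.583 0.053 0.08 -6; python3 arc.py
```

```text
pos [0.5841 0.0525 0.0804] yaw -5.6 axis [-0.001 -0.    -1.   ]
az 0.4 shift cm [ 0.03 -0.11  0.04]
5.6167 [-0.54  0.46  0.44  1.94 -0.26  0.81 -0.06] [-3.2 -0.5  4.1] [-0.31  0.51 -0.17]
r 0.11033826845832861 ang -97.25538974763228
```

{"op": "step_arm", "data": {
  "motion": [0,0,0,0,0.2,0,-0.9,0,0,0,0,0.4,0,-0.9,0,0,0,0,0.4,0,-0.9]
}}

```text
time: 5.87
eef_pos: [0.5843, 0.0526, 0.08]
tool_rot: [-0.003, 0.741, 0.672, -0.003]
wrist_force: [-27.0, 1.8, 25.6]
grip_width: 0.0216
grip_force: 25.0
```

```bash
python3 go.py 0.583 0.053 0.08 -6; python3 arc.py
```

```text
pos [0.5843 0.0526 0.08  ] yaw -5.6 axis [-0.009  0.001 -1.   ]
az 0.4 shift cm [ 0.03 -0.13  0.01]
5.8667 [-0.54  0.46  0.44  1.93 -0.26  0.81 -0.06] [-27.    1.8  25.6] [0.32 6.38 0.12]
r 0.11025664983951035 ang -97.14636470992035
```

{"op": "step_arm", "data": {
  "motion": [0,0,0,0,-0.4,0,-0.9,0,0,0,0,-0.4,0,-0.3,0,0,0,0,-0.4,0,-0.1,0,0,0,0,-0.4,0,0,0,0,0,0,-0.4,-3,0,0,0,0,0,-0.4,-7,0.2,0,0,0,0,-0.4,-11,1,0,0,0,0,-0.4,-14,1]
}}

```text
time: 6.53
eef_pos: [0.5853, 0.0523, 0.2235]
tool_rot: [0.001, 0.741, 0.672, 0.001]
wrist_force: [0.6, 0.8, -0.0]
grip_width: 0.0634
grip_force: 0.0
```

```bash
python3 go.py 0.54 -0.054 0.25 -7
```

```text
pos [0.5853 0.0523 0.2235] yaw -5.6 axis [ 0.002  0.    -1.   ]
az 1.4 shift cm [-11.02  -3.46  -2.66]
6.5333 [-0.61  0.29  0.5   1.81 -0.16  1.08 -0.15] [ 0.6  0.8 -0. ] [-0.04  0.03  0.02]
```

{"op": "step_arm", "data": {
  "motion": [0,0,0,-3.6,-0.1,-0.5,1,0,0,0,-7.2,-0.2,-1,1,0,0,0,-10.8,-0.3,-1.5,1,0,0,0,-10.8,-0.3,-1.5,1,0,0,0,-10.8,-0.3,-1.5,1,0,0,0,-10.8,-0.3,-1.5,1]
}}

```text
time: 7.03
eef_pos: [0.5713, -0.0541, 0.2354]
tool_rot: [-0.0, 0.741, 0.672, 0.0]
wrist_force: [0.3, -0.3, -0.2]
grip_width: 0.0937
grip_force: 0.0
```

```bash
python3 w.py w2.png lock_axis knob_grip stem_top keeper_grip collar; python3 go.py 0.5705 -0.056 0.085 -7
python3 -c "
from h import *
im=cv2.imread('pics/w2.png'); u,v=proj('wrist',[.5705,-.056,.12]).astype(int); print(u,v)
c=im[max(0,v-100):v+100,max(0,u-100):u+100]; cv2.imwrite('pics/w2c.png',cv2.resize(c,(600,600),interpolation=2))"
```

```text
lock_axis 0.64 [ 0.5705 -0.0562  0.0754] [277. 195.]
knob_grip 0.83 [ 0.571  -0.0524  0.1092] [277. 198.]
knob_grip 0.63 [0.6244 0.0264 0.0312] [313. 119.]
stem_top 0.43 [ 0.5658 -0.0559  0.1397] [272. 209.]
keeper_grip 0.71 [0.5825 0.0556 0.0932] [278.  92.]
pos [ 0.5713 -0.0536  0.2352] yaw -5.5 axis [-0. -0. -1.]
az 1.5 shift cm [-0.25 -0.05 15.02]
7.2833 [-0.48  0.26  0.55  1.83 -0.15  1.1   0.03] [-0.4 -0.8  0. ] [-0.08  0.03  0.02]
276 204Traceback (most recent call last):
  File "w.py", line 5, in <module>
    for r in env.mark_of(l,"wrist")[:3]:
             ~~~~~~~~~~~^^^^^^^^^^^
ValueError: it knows: block, fixture, keeper_grip, keeper_hinge, knob_grip, lock_axis, pallet, screwdriver, spanner, spare_knob, spare_pallet, stem_top
```

View pics/w2.png

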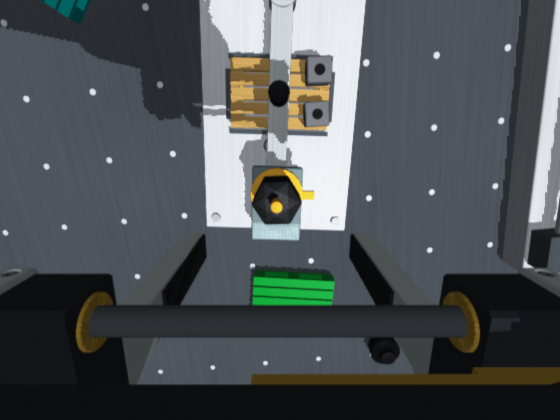

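The keeper is shut, running straight over the pallet under the bracket. The knob is at (277, 200) with its brass stem at (277, 207) and the collar ear to the right at (308, 195). I need a crop to read the hex orientation.

View pics/w2c.png

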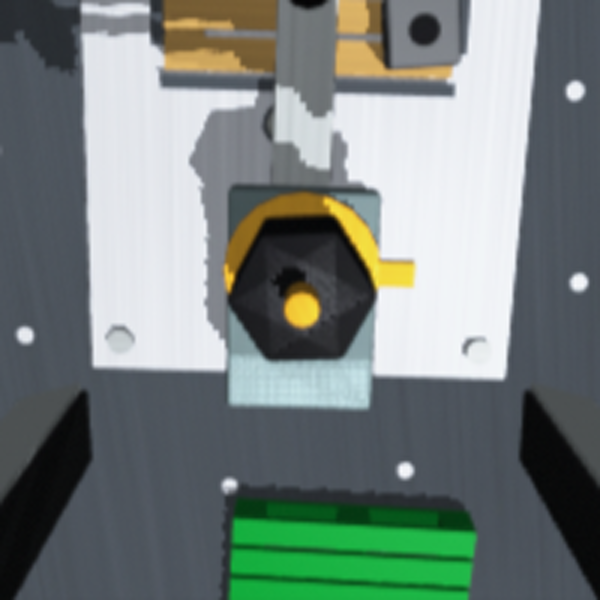

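The hex has vertices at image left and right, and its horizontal edges tilt about 3° counter-clockwise. The flats' normals are therefore at about +33° and -27° from the closing axis. I'll turn the tool 33° counter-clockwise and descend.

{"op": "step_arm", "data": {
  "motion": [0,0,-7,-0.2,0,2,1,0,0,-14,-0.2,0,4,1,0,0,-21,-0.2,0,6,1,0,0,-28,-0.2,0,7,1,0,0,-33,-0.2,0,8,1,0,0,-33,-0.2,0,10.5,1,0,0,-33,-0.2,0,13,1,0,0,-33,-0.2,0,15,1]
}}

```text
time: 7.95
eef_pos: [0.5706, -0.0559, 0.0839]
tool_rot: [-0.0, 0.519, 0.855, -0.0]
wrist_force: [-0.3, 0.5, -0.7]
grip_width: 0.0941
grip_force: 0.0
```

{"op": "step_arm", "data": {
  "motion": [0,0,0,0,0,0,0.4,0,0,0,0,0,0,-0.1,0,0,0,0,0,0,-0.4,0,0,0,0,0,0,-0.4,0,0,0,0,0,0,-0.4,0,0,0,0,0,0,-0.4,0,0,0,0,0,0,-0.4,0,0,0,0,0,0,-0.4],
  "newtons": 15
}}

```text
time: 8.62
eef_pos: [0.5709, -0.0567, 0.0859]
tool_rot: [0.0, 0.519, 0.854, 0.0]
wrist_force: [0.3, 1.6, 9.9]
grip_width: 0.0461
grip_force: 15.0
```

```bash
python3 go.py 0.5708 -0.0555 0.085 27.5
```

```text
pos [ 0.5709 -0.0567  0.0859] yaw 27.4 axis [ 0. -0. -1.]
az -0.1 shift cm [0.11 0.05 0.09]
8.6167 [-0.32  0.42  0.39  1.96 -0.22  0.8   0.67] [0.3 1.6 9.9] [0.39 0.16 0.01]
```

{"op": "step_arm", "data": {
  "motion": [0,0,4,0,0,0,-0.4,0,0,8,0,0,0,-0.4,0,0,12,0,0,0,-0.4,0,0,12,0,0,0,-0.4]
}}

```text
time: 8.95
eef_pos: [0.5706, -0.0568, 0.0859]
tool_rot: [-0.0, 0.608, 0.794, -0.0]
wrist_force: [-5.6, -0.9, 10.5]
grip_width: 0.0462
grip_force: 15.0
```

```bash
cat > s.py <<'E'
from h import *
o=env.get_obs(); p,R=tool(); M=R.as_matrix()
print(round(o["time"],2),p.round(4),"yaw",np.degrees(np.arctan2(M[1,1],M[0,1])).round(1),"F",np.round(o["wrist_force"],1),"T",np.round(o["wrist_torque"],3),"w",round(o["grip_width"],4),"j7",round(o["joint_positions"][6],2))
E
python3 s.py
```

```text
8.95 [ 0.5706 -0.0568  0.0859] yaw 15.1 F [-5.6 -0.9 10.5] T [-0.352  1.197  0.018] w 0.0462 j7 0.48
```

{"op": "step_arm", "data": {
  "motion": [0,0,4,0,0,0,-0.4,0,0,8,0,0,0,-0.4,0,0,12,0,0,0,-0.4,0,0,12,0,0,0,-0.4]
}}

```text
time: 9.28
eef_pos: [0.5702, -0.057, 0.0858]
tool_rot: [-0.0, 0.688, 0.726, -0.0]
wrist_force: [-7.2, -1.1, 11.1]
grip_width: 0.046
grip_force: 15.0
```

```bash
python3 s.py
```

```text
9.28 [ 0.5702 -0.057   0.0858] yaw 3.1 F [-7.2 -1.1 11.1] T [-0.462  1.671  0.111] w 0.046 j7 0.31
```

{"op": "step_arm", "data": {
  "motion": [0,0,4,0,0,0,-0.4,0,0,8,0,0,0,-0.4,0,0,8,0,0,0,-0.4]
}}

```text
time: 9.53
eef_pos: [0.57, -0.0571, 0.0858]
tool_rot: [-0.001, 0.737, 0.676, -0.001]
wrist_force: [-9.1, -1.1, 12.8]
grip_width: 0.0462
grip_force: 15.0
```

```bash
python3 s.py
```

```text
9.53 [ 0.57   -0.0571  0.0858] yaw -4.9 F [-9.1 -1.1 12.8] T [-0.554  2.03   0.306] w 0.0462 j7 0.19
```

Torque is rising at the collar spring's rate, 0.31 N m after 32°, so the thread is crossed. I'll back off, taking side-camera reference pictures of the stem.

{"op": "step_arm", "data": {
  "motion": [0,0,-6,0,0,0,-0.4,0,0,-12,0,0,0,-0.4,0,0,-18,0,0,0,-0.4,0,0,-24,0,0,0,-0.4,0,0,-30,0,0,0,-0.4,0,0,-36,0,0,0,-0.4,0,0,-36,0,0,0,-0.4]
}}

```text
time: 10.12
eef_pos: [0.5711, -0.0568, 0.0858]
tool_rot: [0.0, 0.487, 0.873, 0.0]
wrist_force: [-0.4, -0.7, 4.7]
grip_width: 0.0458
grip_force: 15.0
```

```bash
python3 s.py
cat > st.py <<'E'
from h import *; import sys
out=[]
for c,k in (("side",6),("wrist",4)):
    ci=env.camera_info(c); im=env.grab_frame(c)
    u,v=proj(c,[.5705,-.0567,.128],ci).astype(int); print(c,u,v)
    w=32 if c=="side" else 70; im=cv2.copyMakeBorder(im,100,100,100,100,cv2.BORDER_CONSTANT)
    out.append(cv2.resize(im[v+100-w:v+100+w,u+100-w:u+100+w],(390,390),interpolation=2))
    for r in env.mark_of("stem_top",c)[:2]: print(c,round(r["conf"],2),world(c,r["at"],ci).round(4))
save(np.hstack(out),sys.argv[1])
E
python3 st.py s1.png
```

```text
10.12 [ 0.5711 -0.0568  0.0858] yaw 31.7 F [-0.4 -0.7  4.7] T [-0.212  0.361  0.122] w 0.0458 j7 0.73
side 299 206
wrist 276 274
wrist 0.96 [ 0.5676 -0.056   0.1413]
```

View pics/s1.png

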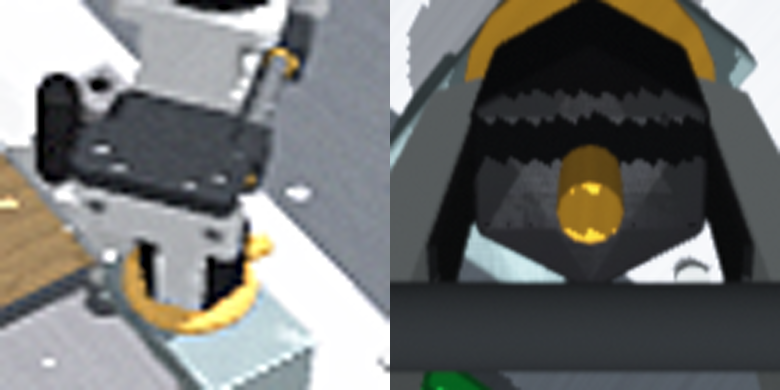

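The side view is blocked by the hand. The wrist view shows the brass stem at crop (590, 195), standing high (z about 0.141). I'll keep backing off and check it with the wrist camera.

```bash
cat > m.py <<'E'
from h import *; import sys
ci=env.camera_info("wrist"); im=env.grab_frame("wrist")
for r in env.mark_of("stem_top","wrist")[:1]: print("stem",round(r["conf"],2),world("wrist",r["at"],ci).round(4))
# brass blob near the stem: rows spanned
u,v=proj("wrist",[.5705,-.0567,.128],ci).astype(int); c=im[v-40:v+30,u-25:u+25].astype(int)
m=((c[:,:,0]-c[:,:,2]>50)&(abs(np.arange(50)-25)<14)).astype(np.uint8); n,l,st,_=cv2.connectedComponentsWithStats(m); print("blobs(x,y,w,h,area)",[list(map(int,s)) for s in st[1:] if s[4]>20])
if len(sys.argv)>1: save(cv2.resize(im[v-70:v+70,u-70:u+70],(420,420)),sys.argv[1])
E
python3 m.py
```

```text
stem 0.6 [ 0.5696 -0.0542  0.1392]
blobs(x,y,w,h,area) [[15, 22, 24, 36, 691]]
```

{"op": "step_arm", "data": {
  "motion": [0,0,-5,0,0,0,-0.4,0,0,-10,0,0,0,-0.4,0,0,-15,0,0,0,-0.4,0,0,-15,0,0,0,-0.4]
}}

```text
time: 10.75
eef_pos: [0.5715, -0.0565, 0.0859]
tool_rot: [0.001, 0.371, 0.929, 0.0]
wrist_force: [0.9, 1.0, 5.5]
grip_width: 0.0458
grip_force: 15.0
```

```bash
python3 s.py; python3 m.py
```

```text
10.75 [ 0.5715 -0.0565  0.0859] yaw 46.5 F [0.9 1.  5.5] T [ 0.042 -0.222  0.062] w 0.0458 j7 0.96
stem 0.76 [ 0.568  -0.054   0.1409]
blobs(x,y,w,h,area) [[16, 22, 23, 36, 680]]
```

{"op": "step_arm", "data": {
  "motion": [0,0,-5,0,0,0,-0.4,0,0,-10,0,0,0,-0.4,0,0,-10,0,0,0,-0.4]
}}

```text
time: 11.1
eef_pos: [0.5717, -0.0562, 0.0858]
tool_rot: [0.001, 0.289, 0.957, 0.0]
wrist_force: [3.5, 2.3, 5.3]
grip_width: 0.046
grip_force: 15.0
```

```bash
python3 s.py; python3 m.py
```

```text
11.1 [ 0.5717 -0.0562  0.0858] yaw 56.4 F [3.5 2.3 5.3] T [ 0.378 -0.772  0.065] w 0.046 j7 1.11
stem 0.6 [ 0.5681 -0.0549  0.1321]
blobs(x,y,w,h,area) [[17, 22, 22, 28, 487]]
```

The stem dropped by about 8 mm (z 0.140 to 0.132, blob 36 to 28 rows), so the thread has caught. Turning clockwise now, watching torque.

{"op": "step_arm", "data": {
  "motion": [0,0,6,0,0,0,-0.4,0,0,12,0,0,0,-0.4,0,0,18,0,0,0,-0.4,0,0,24,0,0,0,-0.4,0,0,30,0,0,0,-0.4,0,0,36,0,0,0,-0.4,0,0,42,0,0,0,-0.4,0,0,42,0,0,0,-0.4]
}}

```text
time: 11.87
eef_pos: [0.5706, -0.057, 0.0858]
tool_rot: [-0.0, 0.619, 0.786, -0.0]
wrist_force: [-3.1, -1.7, 13.5]
grip_width: 0.046
grip_force: 15.0
```

```bash
python3 s.py; python3 m.py
```

```text
11.87 [ 0.5706 -0.057   0.0858] yaw 13.6 F [-3.1 -1.7 13.5] T [-0.598  0.893 -0.018] w 0.046 j7 0.46
stem 0.65 [ 0.5699 -0.0564  0.13  ]
blobs(x,y,w,h,area) [[15, 22, 22, 24, 415]]
```

{"op": "step_arm", "data": {
  "motion": [0,0,5,0,0,0,-0.4,0,0,10,0,0,0,-0.4,0,0,15,0,0,0,-0.4,0,0,15,0,0,0,-0.4]
}}

```text
time: 12.3
eef_pos: [0.5701, -0.057, 0.0858]
tool_rot: [-0.0, 0.716, 0.699, -0.001]
wrist_force: [-6.7, -1.2, 15.9]
grip_width: 0.046
grip_force: 15.0
```

```bash
python3 s.py; python3 m.py
```

```text
12.3 [ 0.5701 -0.057   0.0858] yaw -1.4 F [-6.7 -1.2 15.9] T [-0.524  1.613 -0.066] w 0.046 j7 0.24
stem 0.92 [ 0.5675 -0.0507  0.1269]
blobs(x,y,w,h,area) [[14, 22, 22, 23, 384]]
```

{"op": "step_arm", "data": {
  "motion": [0,0,6,0,0,0,-0.4,0,0,12,0,0,0,-0.4,0,0,18,0,0,0,-0.4,0,0,24,0,0,0,-0.4,0,0,24,0,0,0,-0.4]
}}

```text
time: 12.82
eef_pos: [0.5693, -0.0568, 0.0857]
tool_rot: [-0.001, 0.845, 0.534, -0.001]
wrist_force: [-11.9, -0.9, 21.4]
grip_width: 0.0459
grip_force: 15.0
```

```bash
python3 s.py; python3 m.py
```

```text
12.82 [ 0.5693 -0.0568  0.0857] yaw -25.4 F [-11.9  -0.9  21.4] T [-0.106  2.913 -0.079] w 0.0459 j7 -0.12
blobs(x,y,w,h,area) []
```

{"op": "step_arm", "data": {
  "motion": [0,0,5,0,0,0,-0.4,0,0,10,0,0,0,-0.4,0,0,10,0,0,0,-0.4]
}}

```text
time: 13.17
eef_pos: [0.569, -0.0567, 0.0856]
tool_rot: [-0.001, 0.888, 0.459, -0.001]
wrist_force: [-13.8, 0.4, 21.8]
grip_width: 0.046
grip_force: 15.0
```

```bash
python3 s.py; python3 m.py
```

```text
13.17 [ 0.569  -0.0567  0.0856] yaw -35.4 F [-13.8   0.4  21.8] T [0.149 3.208 0.124] w 0.046 j7 -0.26
stem 0.58 [0.5846 0.0549 0.0965]
blobs(x,y,w,h,area) []
```

```bash
python3 s.py; python3 m.py m1.png
```

```text
13.27 [ 0.569  -0.0567  0.0856] yaw -35.0 F [-13.5   1.2  21.3] T [0.165 3.11  0.116] w 0.046 j7 -0.26
blobs(x,y,w,h,area) []
```

View pics/m1.png

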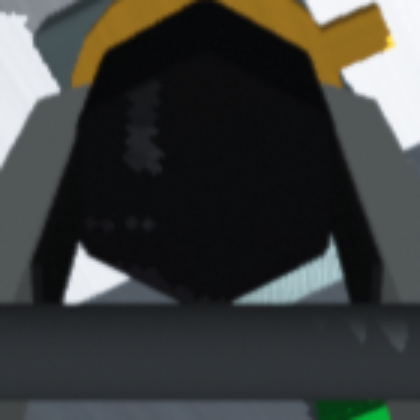

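The knob top is in shadow and the stem no longer shows. Side load has built up in the grip, so I'll release, rise, look, then regrip centred.

{"op": "step_arm", "data": {
  "motion": [0,0,0,0,0,0,0.3,0,0,0,0,0,0,0.8,0,0,0,0,0,0,1,0,0,0,0,0,-3,1,0,0,0,0,0,-7,1,0,0,0,0,0,-11,1,0,0,0,0,0,-11,1,0,0,0,0,0,-11,1]
}}

```text
time: 14.03
eef_pos: [0.572, -0.0564, 0.1973]
tool_rot: [0.0, 0.886, 0.464, 0.002]
wrist_force: [0.2, 0.3, -0.6]
grip_width: 0.093
grip_force: 0.0
```

```bash
python3 s.py; python3 w.py w3.png lock_axis knob_grip stem_top
python3 -c "
from h import *
im=cv2.imread('pics/w3.png'); u,v=proj('wrist',[.5705,-.0567,.12]).astype(int); print(u,v)
c=im[max(0,v-60):v+60,max(0,u-60):u+60]; cv2.imwrite('pics/w3c.png',cv2.resize(c,(600,600),interpolation=2))"
```

```text
14.03 [ 0.572  -0.0564  0.1973] yaw -34.7 F [ 0.2  0.3 -0.6] T [-0.026  0.144  0.009] w 0.093 j7 -0.36
lock_axis 0.93 [ 0.5706 -0.057   0.0764] [276. 202.]
knob_grip 0.81 [ 0.5721 -0.0508  0.1082] [274. 204.]
stem_top 0.35 [0.5834 0.0559 0.0944] [217. 100.]
277 213
```

View pics/w3c.png

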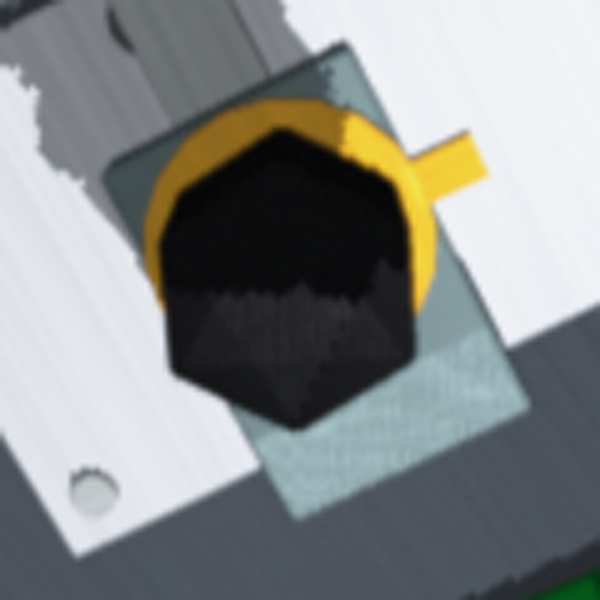

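The stem is no longer proud of the knob's top, and the flats still face the fingers. I'll regrip 1.5 mm further towards -x and confirm the home stop by torque.

{"op": "step_arm", "data": {
  "motion": [0,0,0,-0.1,-0.1,4,1,0,0,0,-0.1,-0.1,8,0.8,0,0,0,-0.1,-0.1,10.8,0.4,0,0,0,-0.1,-0.1,10.8,0.1,0,0,0,-0.1,-0.1,10.8,-0.4,0,0,0,-0.1,-0.1,10.8,-0.4,0,0,0,-0.1,-0.1,10.8,-0.4,0,0,0,-0.1,-0.1,10.8,-0.4],
  "newtons": 20
}}

```text
time: 14.9
eef_pos: [0.5705, -0.0568, 0.0891]
tool_rot: [0.0, 0.885, 0.465, 0.001]
wrist_force: [-0.7, 0.2, 0.2]
grip_width: 0.0508
grip_force: 0.0
```

{"op": "step_arm", "data": {
  "motion": [0,0,0,0,0,0,-0.4,0,0,0,0,0,0,-0.4,0,0,0,0,0,0,-0.4,0,0,0,0,0,0,-0.4]
}}

```text
time: 15.23
eef_pos: [0.5695, -0.0561, 0.0888]
tool_rot: [-0.001, 0.885, 0.465, 0.001]
wrist_force: [-6.9, 3.5, 13.6]
grip_width: 0.0463
grip_force: 19.7
```

```bash
python3 s.py
```

```text
15.23 [ 0.5695 -0.0561  0.0888] yaw -34.6 F [-6.9  3.5 13.6] T [0.879 1.755 0.024] w 0.0463 j7 -0.25
```

{"op": "step_arm", "data": {
  "motion": [0,0,3,0,0,0,-0.4,0,0,5,0,0,0,-0.4,0,0,5,0,0,0,-0.4]
}}

```text
time: 15.48
eef_pos: [0.5695, -0.056, 0.0888]
tool_rot: [-0.001, 0.905, 0.425, 0.0]
wrist_force: [-7.6, 4.0, 14.7]
grip_width: 0.0468
grip_force: 19.8
```

```bash
python3 s.py
```

```text
15.48 [ 0.5695 -0.056   0.0888] yaw -39.7 F [-7.6  4.  14.7] T [0.915 1.956 0.133] w 0.0468 j7 -0.32
```

{"op": "step_arm", "data": {
  "motion": [0,0,3,0,0,0,-0.4,0,0,5,0,0,0,-0.4,0,0,5,0,0,0,-0.4]
}}

```text
time: 15.73
eef_pos: [0.5694, -0.0559, 0.0888]
tool_rot: [-0.001, 0.923, 0.385, 0.0]
wrist_force: [-8.5, 4.3, 16.0]
grip_width: 0.0465
grip_force: 19.9
```

```bash
python3 s.py
```

```text
15.73 [ 0.5694 -0.0559  0.0888] yaw -44.7 F [-8.5  4.3 16. ] T [0.966 2.007 0.208] w 0.0465 j7 -0.39
```

```bash
cat > ear.py <<'E'
from h import *
def ear(im,C,p,R,show=True):
    # C: camera in tool frame (Rct,tct)
    A=np.array([.5703,-.0567])
    ci=C; best=[]
    Rw=np.array(ci["R"]);f=210/np.tan(np.radians(ci["vfov"])/2)
    c=im.astype(int); m=(c[:,:,0]-c[:,:,2]>50)
    vs,us=np.nonzero(m); pts=np.array([ray("wrist",u,v,.076,ci)[:2] for u,v in zip(us,vs)])-A
    r=np.hypot(*pts.T); k=(r>.034)&(r<.048); return k.sum(),np.degrees(np.arctan2(pts[k,1],pts[k,0])).mean() if k.any() else None, r[k].max() if k.any() else 0
if __name__=="__main__":
    p,R=tool(); M=R.as_matrix(); ci=env.camera_info("wrist"); im=env.grab_frame("wrist")
    print("now",ear(im,ci,p,R))
    Rt=np.array(ci["R"])@M; c0=M.T@(-np.array(ci["R"]).T@np.array(ci["t"])-p)   # camera in tool
    for name,pp,yaw in (("w2.png",[.5713,-.0536,.2352],-5.5),("w3.png",[.572,-.0564,.1973],-34.7)):
        a=np.radians(yaw); y=np.array([np.cos(a),np.sin(a),0]); z=np.array([0,0,-1.]); x=np.cross(y,z); Mp=np.c_[x,y,z]
        ci2=dict(ci); ci2["R"]=Rt@Mp.T; ci2["t"]=-ci2["R"]@(np.array(pp)+Mp@c0)
        print(name,ear(cv2.imread("pics/"+name)[:,:,::-1],ci2,None,None))
E
python3 ear.py
```

```text
now (np.int64(214), np.float64(-13.105749494746458), np.float64(0.043392159253898235))
w2.png (np.int64(75), np.float64(-3.9795444663574773), np.float64(0.04412812748929236))
w3.png (np.int64(86), np.float64(-6.523948437380509), np.float64(0.04296696370864677))
```

The collar ear moved from about -5° to -13° under gentle pressing, so the screw is on its home stop, well under 0.3 rad. I'll release and check.

{"op": "step_arm", "data": {
  "motion": [0,0,0,0,0,0,0.3,0,0,0,0,0,0,0.8,0,0,0,0,0,0,1,0,0,0,0,0,0,1,0,0,0,0,0,-4,1,0,0,0,0,0,-8,1,0,0,0,0,0,-12,1,0,0,0,0,0,-14,1]
}}

```text
time: 16.45
eef_pos: [0.5707, -0.0577, 0.2318]
tool_rot: [0.001, 0.923, 0.386, 0.002]
wrist_force: [-0.1, -0.8, 0.5]
grip_width: 0.0933
grip_force: 0.0
```

{"op": "step_arm", "data": {
  "motion": [0,0,-7,2,0,0,1,0,0,-14,2,0,0,1,0,0,-21,2,0,0,1,0,0,-28,2,0,0,1,0,0,-35,2,0,0,1,0,0,-40,2,0,0,1,0,0,-40,2,0,0,1]
}}

```text
time: 17.03
eef_pos: [0.5836, -0.0428, 0.2277]
tool_rot: [0.0, 0.733, 0.68, 0.0]
wrist_force: [0.3, 0.4, -0.2]
grip_width: 0.094
grip_force: 0.0
```

```bash
python3 s.py; python3 ear.py; python3 w.py w4.png stem_top knob_grip keeper_grip
python3 -c "
from h import *
im=cv2.imread('pics/w4.png'); u,v=proj('wrist',[.5705,-.0567,.12]).astype(int); print(u,v)
c=im[max(0,v-150):v+70,max(0,u-110):u+110]; cv2.imwrite('pics/w4c.png',cv2.resize(c,(600,600),interpolation=2))
env.grab_frame('side')
for r in env.mark_of('stem_top','side')[:2]: print(r['conf'],world('side',r['at']))"
```

```text
17.03 [ 0.5836 -0.0428  0.2277] yaw -4.3 F [ 0.3  0.4 -0.2] T [-0.062  0.055 -0.049] w 0.094 j7 0.1
now (np.int64(79), np.float64(-6.388450409629419), np.float64(0.04403023920025555))
w2.png (np.int64(75), np.float64(-4.026976953670228), np.float64(0.044202918203239135))
w3.png (np.int64(86), np.float64(-6.570280097716355), np.float64(0.04301667550471732))
stem_top 0.37 [ 0.584   0.0475 -0.0015] [272. 116.]
knob_grip 0.93 [ 0.5714 -0.0517  0.1121] [266. 211.]
knob_grip 0.67 [ 0.5722 -0.0527  0.0763] [268. 204.]
keeper_grip 0.74 [0.5822 0.052  0.0951] [268. 107.]
keeper_grip 0.32 [ 0.5841  0.0449 -0.0019] [272. 118.]
265 218
0.67 [0.41289764 0.4680063  0.02119313]
0.32 [0.58274384 0.06023243 0.00897657]
```

View pics/w4c.png

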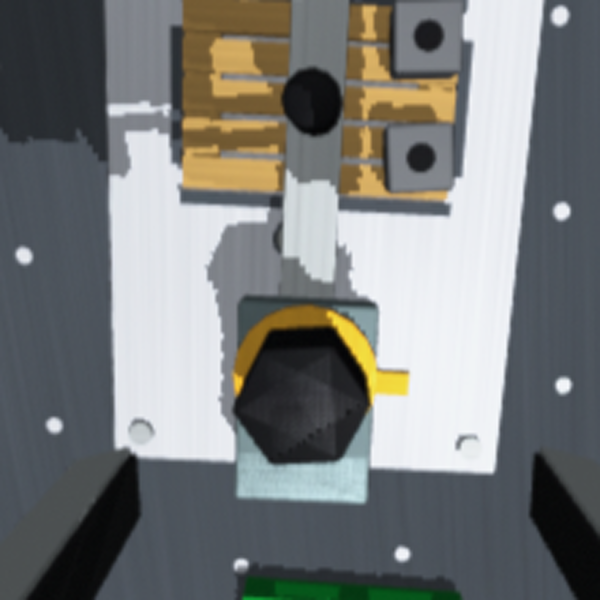

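The knob's top is clear of the stem (crop centre 305, 400), the collar has sprung back to rest, the keeper is shut, and the pallet and blocks are undisturbed. Handing in.

```bash
python3 -c "
from workcell import env
print(env.job_done())"
```

```text
the job is handed in; nothing more can be done
None
```

I handed the job in: the keeper is shut past its detent, and the lock knob, which started crossed, was backed off until it caught and then screwed home with the stem flush; the brass collar turned only about 0.15 rad and sprang back, and the last picture showed the pallet and its two blocks in place.

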